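# Wind down the carton guide's loose wing nut

## Task

The blue wing nut on the orange carton guide has worked loose and stands up off its brass washer: with a fingertip, push its wings round clockwise (seen from above), stroke after stroke, until the nut is wound fully home and will turn no further. Do not take the nut between the fingers, and leave the carton, tub, can, bottle, wrench and marker where they are. Finish with the robot clear of everything.

Things in the scene. Friction and masses are not known exactly. Their poses are not given: they have to be found in the camera images.
- guide: carton guide, fixed to the bench: grey base plate 150 (x) x 170 (y) x 10 mm, an aluminium arm on it (top 18 mm above the bench), a brass washer (top 21 mm), an upright steel stud 10 mm thick (top 65 mm). Origin on the bench exactly below the stud's and nut's axis. Its +x points to the orange rail. From above a finger reaches the wings only from the -x side and the flanks
- guide_rail (a point): centre of the orange rail's top face, 84 mm above the bench and 39 mm in the guide's +x from the nut's axis. The rail is 22 mm wide (28 to 50 mm from the axis), 14 mm thick (underside 70 mm above the bench), 160 mm long along the guide's y, and bridges over the wings' circle, on posts 16 mm thick at its two ends
- nut_mid (a point): point on the blue-painted wing nut's axis half-way up its wings: 50 mm above the bench when fully loose, 42.5 mm when home (sinks 8 mm a turn). Hub 24 mm diameter, 22 mm high, its top 1 mm above this point. Two opposite flat upright wings along this point's +x and -x, out to 40 mm from the axis, 7 mm thick, 22 mm high (11 mm above and below)
- wing_nut (a joint): turn of the nut, rad: grows clockwise seen from above; 0 = fully loose (wings along the guide's x axis), 5.8 = hard stop, fully home on the washer. At value q the wings lie at angle -q (counter-clockwise positive) in the guide's frame. Friction about 0.045 N m (1.5 N at 30 mm); it stays where it is left and does not coast
- carton: closed cardboard carton 110 x 150 x 90 mm high, loose, standing beyond the guide rail; origin at the centre of its underside
- tub: loose white tub with yellow lid, 90 mm diameter, 100 mm high; origin at the centre of its underside
- can: loose tin with green label, 74 mm diameter, 110 mm high; origin at the centre of its underside
- bottle: loose red bottle with white cap, 64 mm diameter, 190 mm high; origin at the centre of its underside
- wrench: loose steel wrench, 160 mm long, lying flat
- marker: loose black and blue marker pen, 135 mm long, 16 mm thick, lying flat
Things that resemble listed ones, but are neither listed nor needed, are in the scene too. Several things have the shape of the guide; the one meant has the colours described above.

How it is judged (in metres and radians):
At the end, for the whole second after the job is handed in: the wing nut is wound home: its joint reads more than 5.6 of 5.8 rad and it is at rest; every loose bystander is within 20 mm of where it stood (value of joint wing_nut above 5.6 rad and velocity of joint wing_nut between -0.05 and 0.05 rad/s and distance of each of carton, tub, can, bottle, wrench, marker from where it was at the start of the episode below 0.02 m); the robot touches nothing.
It fails at once if the nut was taken between the fingers (touched by the fingers with a wing or the hub between the pads) instead of being pushed (contact force between the fingers and wing_nut above 0.3 N and z of the grasp point in the frame of nut_mid below 0.028 m and x of the grasp point in the frame of nut_mid between -0.043 and 0.043 m and y of the grasp point in the frame of nut_mid between -0.006 and 0.006 m).
It fails at once if a bystander was lifted, carried or shoved (moved more than 20 mm) (distance of any of carton, tub, can, bottle, wrench, marker from where it was at the start of the episode above 0.02 m).
It also fails if it takes over 51 s, if anything falls off the work surface, if the arm or the gripper's body presses on something with over 40 N, if the wrist force passes 120 N, or if a joint passes its speed limit or range.

## Robot

A 7-joint arm with a two-finger parallel gripper is mounted at the origin on the work surface. World frame = base frame: x ahead of the robot, y to its left, z up, the work surface at z = 0. Lengths are in mm, angles in rad, forces in N, time in s.
With the tool pointing down it reaches from about 400 to 925 mm from the base axis. Payload 5.6 kg.
Tool frame: the origin (TCP) lies on the centre line of the jaws, within the pads' length; the fingertips stand 17 mm ahead of it and the grasp point (between the pads) lies 2 mm behind it (tips_ahead is the distance from the TCP to the fingertips, in mm); x points along the fingers, y is the direction in which the jaws open and shut, and the axes are right-handed (so a half turn about x gives the same grasp; the last joint's range is limited). The gripper opens to 85 mm and grips with 20 to 120 N. Pads are 22 mm wide; open, the fingers measure 114 mm over their backs; the gripper's body (76 mm by 85 mm) begins 54 mm behind the grasp point. The pads swing forward as they close: fully open they stand 13 mm farther back than shut.
Start: joints at [1.234, 0.468, -0.012, 1.603, 0.006, 1.071, -0.056], TCP at [188.193, -622.166, 248.29] pointing down, gripper open.
Joint ranges: [-2.53, 2.53], [-0.31, 2.02], [-1.57, 1.55], [0.28, 2.44], [-1.29, 4.43], [0.15, 1.84], [-2.92, 2.92]. Speed limits (rad/s): [2.57, 2.57, 3.14, 3.14, 3.14, 3.14, 3.14].

## Interface

Orientations are given as a rotation vector (axis times angle).
In Python, from rig import observe, snapshot, camera_info, job_done, tips_ahead gives the robot as it stands. The module is installed in compiled form; this text tells all that it offers.
- The arm moves only by the tool drive_tool, never from a script. Its argument "moves" is a list that holds one entry, the list of rows, each a list of 6 numbers: the shift along the tool's x, y, z normalised to -1 to 1, where 1 is 0.1 m, then the turn, a rotation vector about the tool's x, y, z normalised to -1 to 1, where 1 is pi rad. In form: [[[tx, ty, tz, wx, wy, wz], ...]]. A call has 1 to 12 rows; each row is the pose to reach, as a shift and turn from the pose commanded when the call began, along the tool's axes at that moment, turning the shorter way round; what a row does not reach only later rows make up. A row lasts 1/8 s, in which the tool goes at most 62.5 mm and 10.7 degrees, less where a joint would pass 70% of its speed; a pose out of reach is approached as far as the arm can. A call with a number of a shift or a turn outside -1 to 1 is refused whole. A call with a gripper value outside its range is refused whole. "hand" is the opening, from -1 (shut) to 1 (fully open), set as the call begins (left out, the last holds). The fingers move at their own pace and stop on an object; the grip force is fixed at half the most. Time passes only in rows, so rows that repeat a pose let the fingers close. It gives the time, the measured TCP pose, the force and the opening at its end, in the units of the state.
- observe(): the state, without advancing time (a new reading comes with each control period).
- snapshot(name): name is "scene" or "side" or "wrist"; returns the picture (384x512x3 uint8, red, green, blue); there is no depth.
- camera_info(name): a dict with "fov_y" (degrees; the focal length in pixels is half the picture's height over the tangent of half this angle, whatever the lens; pixels are square), "cx", "cy" (the principal point, pixels), "eye" and "orientation" of the camera in the world. Camera axes: x right, y down, z forward; pixel columns grow to the right and rows downward; lengths in mm; the calibration is good to about 2 mm. A picture is of the moment at which its call begins: read the wrist's pose just before it. camera_info takes no time and is no camera call; for the wrist camera it gives the pose at the moment of the call.
- job_done(): hands the job in, once; it reports no verdict.
The state is a dict: "time": time; "joint_pos": joint angles; "qd": joint speeds; "tau": joint torques, N m; "position": TCP position; "tcp_rot": TCP orientation; "ft_force": force on the tool from outside, world axes, zero at the start; "ft_torque": the same for the moment, N m; "width": finger opening in mm.
Only numpy, scipy, OpenCV 4.12 (cv2) and the standard library are available. Lean on these libraries where they do the work, as an engineer would, in place of code of your own. Each camera call takes 0.05 s, during which the arm holds its last target.

## Working session

There is one attempt and no reset: what is moved stays moved. The work goes in short steps, Python scripts to look and compute and a tool call to move; the robot and the scene stay as the last step left them, time stands still between calls to the robot, and variables do not carry over. Pictures are saved under pics/ and viewed, and the job is handed in when it is done.

Besides the shell and the picture viewer there is one more tool, called as name(argument=value, ...) on one line, values as JSON. drive_tool: Moves the arm, as the interface text tells. Scaled input: -1 to 1 covers 0.1 m each way for a shift and pi rad each way for a turn. Its arguments: {"type":"object","properties":{"moves":{"type":"array","items":{"type":"array","items":{"type":"array","items":{"type":"number"}}}},"hand":{"type":"number"}},"required":["moves"]}

```bash
mkdir -p pics; ls; python3 - <<'E'
from rig import *
import cv2
s=observe();print(s)
for n in("scene","side","wrist"):
    print(n,camera_info(n))
    cv2.imwrite(f"pics/{n}0.png",snapshot(n)[:,:,::-1])
print(observe()["time"], tips_ahead() if callable(tips_ahead) else tips_ahead)
E
```

```text
pics
{'time': 0.0, 'joint_pos': array([ 1.23398899,  0.46839844, -0.01160069,  1.6036507 ,  0.00595481,
        1.07139449, -0.05631502]), 'qd': array([ 0.00102164, -0.00041183,  0.00214138, -0.00037987, -0.00126394,
        0.00064402, -0.00255579]), 'tau': array([ 5.20568956e-04, -5.32374859e+01,  2.18886364e-02, -2.51298451e+01,
        1.15537498e-02,  7.63834716e-03, -2.39811004e-05]), 'position': array([ 188.02785896, -621.64416189,  247.31328099]), 'tcp_rot': array([ 2.06398421,  0.30721263, -2.06471879]), 'ft_force': array([ 0.1666091 , -0.10909057, -0.62110402]), 'ft_torque': array([0.00448141, 0.00096248, 0.01463195]), 'width': 85.27653296608891}
scene {'fov_y': 43.251758485409795, 'cx': 261.54638724009646, 'cy': 195.3849016342428, 'eye': array([ 988.61299389,  449.94061639, 1083.34520265]), 'orientation': array([-1.0920988 , -2.60070905,  0.77302154])}
side {'fov_y': 43.67007829877261, 'cx': 255.72965380373702, 'cy': 191.18766355748548, 'eye': array([ 445.47064921, 1130.20791969,  747.75658353]), 'orientation': array([-0.08195477,  2.67701893, -1.53368292])}
wrist {'fov_y': 68.69278605989, 'cx': 257.6853992379795, 'cy': 189.41172537731515, 'eye': array([ 267.29571281, -597.98631209,  372.63115265]), 'orientation': array([ 2.30164031, -1.70782219, -0.28448875])}
0.15 17.0
```

View pics/scene0.png

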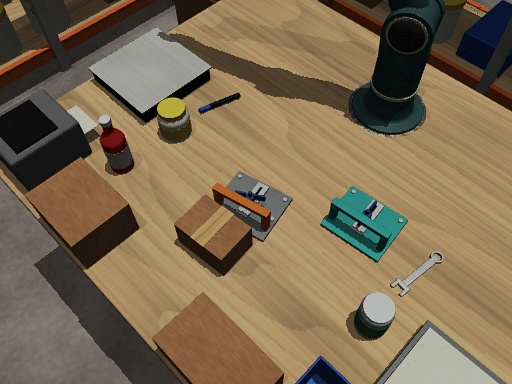

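View pics/side0.png

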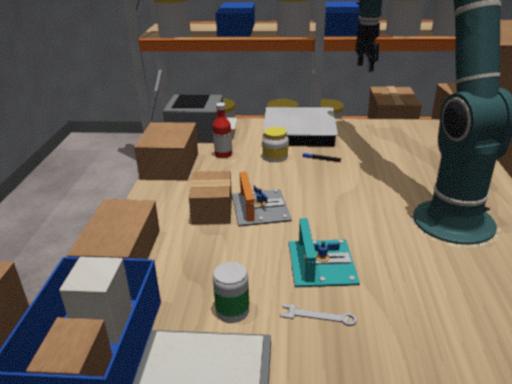

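View pics/wrist0.png

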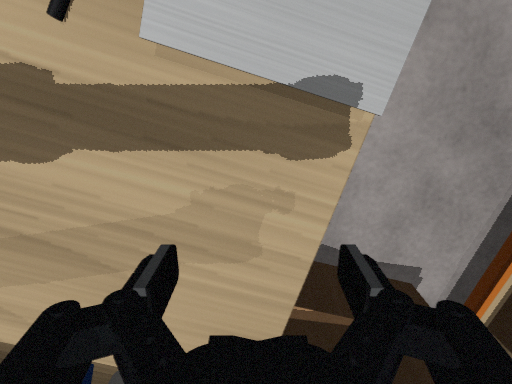

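Two things could be taken for the target: the guide with the grey base and orange rail at scene (250,203) / side (260,200), and the teal guide at scene (365,222) / side (322,258). By the description it is the orange one. I'll check it in a crop and measure.

```bash
cat > h.py <<'E'
import numpy as np, cv2
from rig import *
from scipy.spatial.transform import Rotation as R
def K(ci): 
    f=192/np.tan(np.radians(ci["fov_y"]/2)); return f,ci["cx"],ci["cy"]
def ray(ci,u,v):
    f,cx,cy=K(ci); d=R.from_rotvec(ci["orientation"]).apply([(u-cx)/f,(v-cy)/f,1]); return np.array(ci["eye"]),d
def onz(ci,u,v,z):
    e,d=ray(ci,u,v); return e+d*(z-e[2])/d[2]
def tri(a,b):
    (e1,d1),(e2,d2)=a,b
    A=np.stack([d1,-d2],1); t=np.linalg.lstsq(A,e2-e1,rcond=None)[0]
    p,q=e1+d1*t[0],e2+d2*t[1]; return (p+q)/2,np.linalg.norm(p-q)
def proj(ci,p):
    f,cx,cy=K(ci); c=R.from_rotvec(ci["orientation"]).inv().apply(np.array(p)-ci["eye"]); return cx+f*c[...,0]/c[...,2],cy+f*c[...,1]/c[...,2]
E
python3 - <<'E'
import cv2,numpy as np
a=cv2.imread("pics/scene0.png")[160:280,170:310]; b=cv2.imread("pics/side0.png")[160:240,180:300]
cv2.imwrite("pics/c1.png",cv2.resize(a,None,fx=5,fy=5,interpolation=cv2.INTER_CUBIC))
cv2.imwrite("pics/c2.png",cv2.resize(b,None,fx=6,fy=6,interpolation=cv2.INTER_CUBIC))
E
```

```text
(no output)
```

View pics/c1.png

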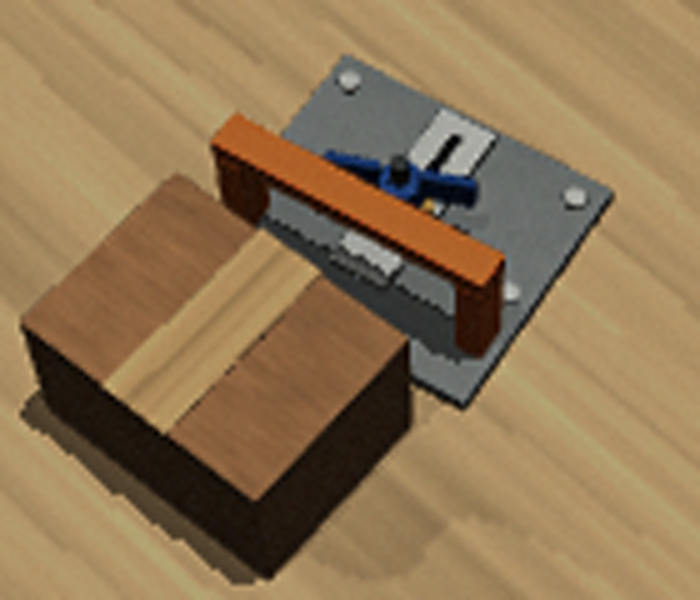

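View pics/c2.png

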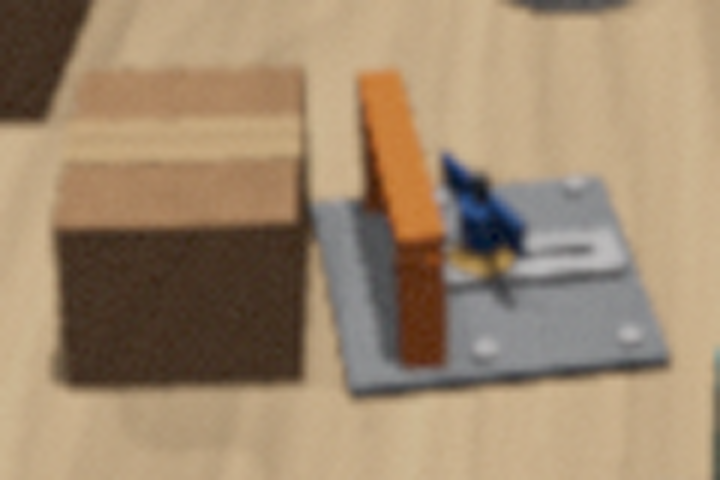

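The crop confirms orange rail, grey plate and blue nut, with the stud top at scene ≈(250,192) and the wings nearly parallel to the rail's side. Next: measure the rail corners, plate corners and stud.

```bash
python3 - <<'E'
from h import *
cs,cd=camera_info("scene"),camera_info("side")
S=lambda x,y:(170+x/5,160+y/5)
D=lambda x,y:(180+x/6,160+y/6)
print("stud top scene",onz(cs,*S(400,160),65),"side",onz(cd,*D(481,182),65)); print(tri(ray(cs,*S(400,160)),ray(cd,*D(481,182))))
rc=np.array([onz(cs,*S(*p),84) for p in[(237,113),(211,143),(485,289),(505,257)]]);print(rc,rc.mean(0))
rd=np.array([onz(cd,*D(*p),84) for p in[(359,75),(399,72),(445,238),(400,242)]]);print(rd,rd.mean(0))
pc=np.array([onz(cs,*S(*p),10) for p in[(345,55),(613,193),(463,402)]]);print(pc,np.linalg.norm(np.diff(pc,axis=0),axis=1))
print("plate centre",(pc[0]+pc[2])/2)
pd=np.array([onz(cd,*D(*p),10) for p in[(603,178),(667,358),(355,388)]]);print(pd,np.linalg.norm(np.diff(pd,axis=0),axis=1),(pd[0]+pd[2])/2)
for a in(rc,):
    v=(a[2]+a[3]-a[0]-a[1])/2;print("rail len",np.linalg.norm(v),np.degrees(np.arctan2(v[1],v[0])))
v=(rd[2]+rd[3]-rd[0]-rd[1])/2;print("rail side len",np.linalg.norm(v),np.degrees(np.arctan2(v[1],v[0])))
# wings
w=[onz(cs,*S(*p),61) for p in[(330,155),(474,184)]];print("wing tips scene",w)
w=[onz(cd,*D(*p),61) for p in[(450,160),(520,222)]];print("wing tips side",w)
E
```

```text
stud top scene [532.39368309 -44.58970832  65.        ] side [533.71895228 -37.71927161  65.        ]
(array([532.85681761, -44.91969228,  62.08382403]), np.float64(3.5201306125089586))
[[ 578.1497199  -113.78588237   84.        ]
 [ 599.45979357 -109.70407878   84.        ]
 [ 564.49695226   46.12277209   84.        ]
 [ 544.95073677   40.57502621   84.        ]] [571.76430063 -34.19804071  84.        ]
[[ 597.93261595 -107.01649912   84.        ]
 [ 578.56468033 -110.78536131   84.        ]
 [ 544.00483488   44.60630123   84.        ]
 [ 563.68916055   48.76513238   84.        ]] [571.04782293 -31.10760671  84.        ]
[[ 480.36195609 -141.63615818   10.        ]
 [ 444.02035537   23.61611607   10.        ]
 [ 587.55657438   53.815382     10.        ]] [169.20114091 146.67870271]
plate centre [533.95926523 -43.91038809  10.        ]
[[ 478.90788098 -138.11983784   10.        ]
 [ 444.75052591   25.45078503   10.        ]
 [ 585.91063974   55.80324592   10.        ]] [167.09899332 144.38645927] [532.40926036 -41.15829596  10.        ]
rail len 158.7942697504805 102.39341406168447
rail side len 159.34452699306874 102.46802693322763
wing tips scene [array([553.2647154 , -74.04335918,  61.        ]), array([514.76938969,  -9.67957456,  61.        ])]
wing tips side [array([550.51492459, -64.97164895,  61.        ]), array([513.773189  ,  -8.53441579,  61.        ])]
```

```bash
python3 - <<'E'
from h import *
s=observe();M=R.from_rotvec(s["tcp_rot"]).as_matrix();print(M.round(3))
c=camera_info("wrist");print(R.from_rotvec(c["orientation"]).as_matrix()[:,2].round(3), (M.T@(c["eye"]-s["position"])).round(1))
print("z yaw",np.degrees(np.arctan2(M[1,2],M[0,2])))
t=np.array([470,-65,220]);d=M.T@(t-s["position"]);print(d.round(1))
E
```

```text
[[-0.     0.29  -0.957]
 [ 0.001 -0.957 -0.29 ]
 [-1.    -0.001  0.   ]]
[-0.308 -0.092 -0.947] [-125.2    0.   -82.7]
z yaw -163.16973542033114
[  28.1 -451.3 -431.1]
```

drive_tool(moves=[[[0,-0.45,-0.5,0,0,0],[0,-0.9,-1.0,0,0,0],[0,-0.9,-1.0,0,0,0]]], hand=-1)

```text
time: 0.52
position: [261.2, -503.0, 248.2]
tcp_rot: [2.062, 0.314, -2.059]
ft_force: [-0.0, -1.0, 0.6]
width: 32.3
```

drive_tool(moves=[[[0,-0.45,-0.5,0,0,0],[0,-0.9,-1.0,0,0,0],[0,-0.9,-1.0,0,0,0]]])

```text
time: 0.9
position: [329.8, -388.7, 248.4]
tcp_rot: [2.061, 0.312, -2.06]
ft_force: [-0.1, -0.7, 0.8]
width: 0.2
```

drive_tool(moves=[[[0,-0.45,-0.5,0,0,0],[0,-0.9,-1.0,0,0,0],[0,-0.9,-1.0,0,0,0]]])

```text
time: 1.27
position: [399.0, -274.4, 248.5]
tcp_rot: [2.061, 0.311, -2.06]
ft_force: [-0.3, -0.4, -0.1]
width: 0.1
```

drive_tool(moves=[[[0,-0.45,-0.5,0,0,0],[0,-0.9,-1.0,0,0,0],[0,-0.9,-1.0,0,0,0]]])

```text
time: 1.65
position: [468.6, -159.6, 248.4]
tcp_rot: [2.062, 0.31, -2.06]
ft_force: [-0.5, -1.2, -1.0]
width: 0.0
```

drive_tool(moves=[[[0,-0.45,-0.5,0.0245,0,0],[0.25,-0.9,-1.0,0.0245,0,0],[0.25,-0.9,-1.0,0.0245,0,0],[0.25,-0.9,-1.0,0.0245,0,0]]])

```text
time: 2.15
position: [536.3, -48.3, 222.4]
tcp_rot: [2.105, 0.228, -2.109]
ft_force: [0.7, 0.5, 0.5]
width: -0.1
```

```bash
python3 - <<'E'
from h import *
s=observe();print(s["position"],s["tcp_rot"]);c=camera_info("wrist")
im=snapshot("wrist");cv2.imwrite("pics/w1.png",im[:,:,::-1])
np.save("cw1.npy",c,allow_pickle=True)
for n,p in dict(stud=(533,-42,65),rail=(571,-33,84)).items(): print(n,proj(c,np.array(p,float)))
E
```

```text
[536.27981908 -48.29654756 222.42480836] [ 2.1051792  0.2278026 -2.1092935]
stud (np.float64(251.13451719251015), np.float64(178.83308256376614))
rail (np.float64(249.68122227111664), np.float64(144.8463133921005))
```

View pics/w1.png

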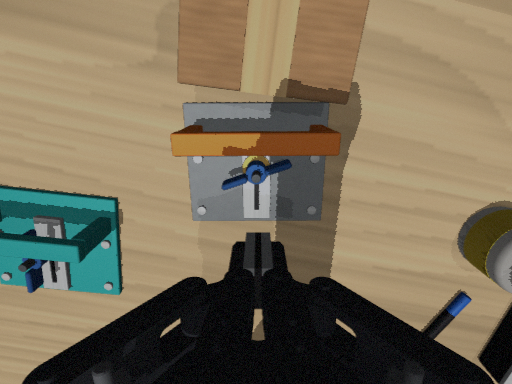

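The wrist view shows the orange guide centred: stud top at (256,179), rail across rows 132–156, wing tips at (223,187) and (291,163). I'll measure this with masks in a settled view.

```bash
cat > meas.py <<'E'
from h import *
def meas(tag):
    s=observe();c=camera_info("wrist");im=snapshot("wrist");cv2.imwrite(f"pics/{tag}.png",im[:,:,::-1])
    print("t",s["time"],"tcp",s["position"].round(1))
    h=cv2.cvtColor(im,cv2.COLOR_RGB2HSV)
    m=cv2.inRange(h,(5,180,150),(18,255,255)); n,l,st,ce=cv2.connectedComponentsWithStats(m); i=1+st[1:,4].argmax()
    r=cv2.minAreaRect(np.argwhere(l==i)[:,::-1].astype(np.float32)); print("rail px",r)
    P=np.array([onz(c,*p,84)[:2] for p in cv2.boxPoints(r)]);print("rail corners",P.round(1).tolist(),"ctr",P.mean(0).round(1))
    b=cv2.inRange(h,(105,150,30),(125,255,255)); x0,y0=map(int,r[0]); k=np.zeros_like(b);cv2.circle(k,(x0,y0+30),75,255,-1);b&=k
    q=np.argwhere(b>0)[:,::-1].astype(np.float32);print("blue n",len(q),"rect",cv2.minAreaRect(q)); 
    for z in(58,): print("wing box",[onz(c,*p,z)[:2].round(1).tolist() for p in cv2.boxPoints(cv2.minAreaRect(q))], onz(c,*cv2.minAreaRect(q)[0],z).round(1))
    return c,im,b
if __name__=="__main__":
    import sys
    c,im,b=meas(sys.argv[1])
    x,y=proj(c,np.array([533,-44,55.]));x,y=int(x),int(y)
    cr=im[y-70:y+60,x-95:x+95,::-1];cv2.imwrite(f"pics/{sys.argv[1]}c.png",cv2.resize(cr,None,fx=4,fy=4,interpolation=cv2.INTER_CUBIC));print("crop origin",x-95,y-70)
E
python3 meas.py w2
```

```text
t 2.2 tcp [536.1 -49.3 222.9]
rail px ((226.5, 133.5), (1.0, 67.0), 90.0)
rail corners [[570.4, 19.6], [583.7, -41.3], [582.8, -41.5], [569.5, 19.4]] ctr [576.6 -10.9]
blue n 644 rect ((253.87591552734375, 172.3220977783203), (21.84286880493164, 71.0323257446289), 62.7004280090332)
wing box [[522.9, -7.8], [571.5, -65.8], [553.7, -81.1], [503.2, -22.3]] [538.4 -44.8  58. ]
crop origin 157 106
```

View pics/w2c.png

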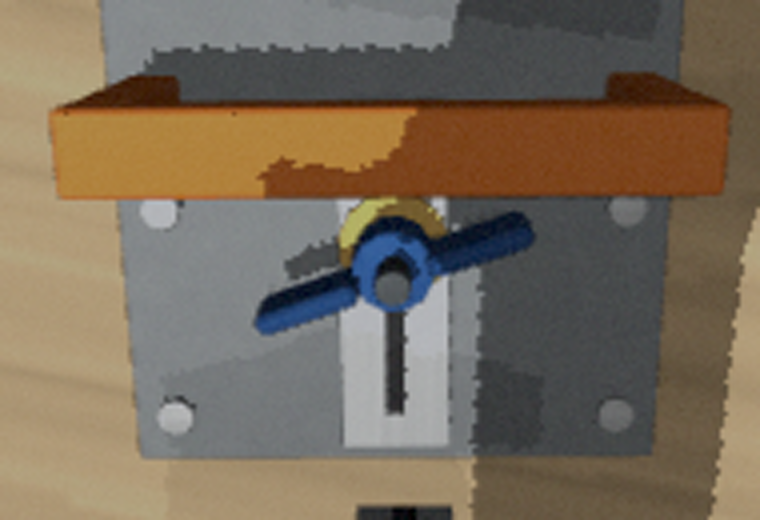

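```bash
python3 - <<'E'
from h import *
c=camera_info("wrist");W=lambda x,y:(157+x/4,106+y/4)
P=np.array([onz(c,*W(*p),84)[:2] for p in[(50,110),(728,107),(722,194),(58,198)]]);print(P.round(1).tolist(),P.mean(0))
v=(P[0]+P[3]-P[1]-P[2])/2;print(np.linalg.norm(v),np.degrees(np.arctan2(v[1],v[0])))
print("stud",onz(c,*W(393,283),65))
Q=np.array([onz(c,*W(*p),10)[:2] for p in[(141,457),(651,454)]]);print(Q,np.linalg.norm(Q[0]-Q[1]),Q.mean(0))
for z in(55.4,59.4):
  T=np.array([onz(c,*W(*p),z)[:2] for p in[(262,322),(530,232)]]);v=T[0]-T[1];print(z,T,np.linalg.norm(v),np.degrees(np.arctan2(v[1],v[0])),T.mean(0))
# hub top ellipse
for z in(45.4,49.4): print("hub",onz(c,*W(395,268),z))
E
```

```text
[[565.4, 40.5], [599.4, -113.5], [579.5, -118.3], [545.1, 36.3]] [572.35503097 -38.71785691]
158.06640450439102 102.50525666733014
stud [535.88088165 -47.22504778  65.        ]
[[ 444.05679277   18.69776756]
 [ 480.68147724 -145.71487076]] 168.44252180316047 [462.36913501 -63.5085516 ]
55.4 [[514.64850589 -14.93238337]
 [554.73282449 -80.55876825]] 76.89977235804616 121.41640904899286 [534.69066519 -47.74557581]
59.4 [[516.04602702 -15.1654039 ]
 [555.58307748 -79.89579676]] 75.84986564301646 121.41640904899276 [535.81455225 -47.53060033]
hub [534.64961765 -47.91385307  45.4       ]
hub [535.7369519  -47.70375137  49.4       ]
```

```bash
python3 - <<'E'
from h import *
s=observe();M=R.from_rotvec(s["tcp_rot"]).as_matrix();t=s["position"]+17*M[:,0];print(s["position"],M[:,2],np.degrees(np.arctan2(M[1,2],M[0,2])))
out=[]
for n in("scene","side","wrist"):
    c=camera_info(n);u,v=map(float,proj(c,t));print(n,u,v)
    im=np.ascontiguousarray(snapshot(n)[:,:,::-1]);cv2.imwrite(f"pics/{n}2.png",im)
    a,b=int(u),int(v);cr=cv2.resize(im[b-30:b+30,a-30:a+30],None,fx=4,fy=4,interpolation=cv2.INTER_CUBIC)
    cv2.drawMarker(cr,(int((u-a+30)*4),int((v-b+30)*4)),(0,255,255),0,14,1);out.append(cr)
cv2.imwrite("pics/tips.png",np.hstack(out))
E
```

```text
[536.08441095 -49.64410293 223.24913045] [-9.77364132e-01 -2.11562340e-01  8.54165425e-04] -167.7860704055811
scene 245.808210441899 157.48225310155615
side 258.7042391020575 142.93743011010304
wrist 258.3156903206054 246.10176028004196
```

View pics/tips.png

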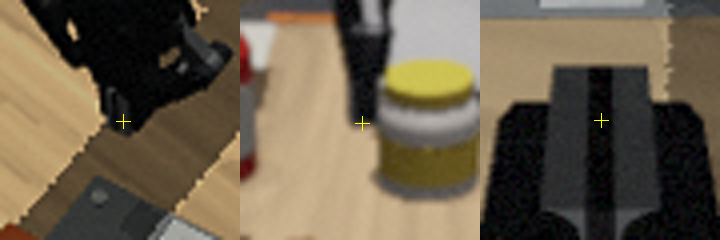

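Wrist, scene and side agree to a few mm. The wrist view is closest and its fingertip projection checks out, so I take the axis at ≈(534.7,−46.7), the guide's +x at 12.4° and the wings at ≈109° in the guide's frame. Now going down beside the wing on the −x side.

drive_tool(moves=[[[0.3,-0.3,0.51,0,0,0],[0.6,-0.3,0.51,0,0,0],[0.9,-0.3,0.51,0,0,0],[0.9,-0.3,0.51,0,0,0]]], hand=-1)

```text
time: 2.9
position: [478.7, -29.2, 132.2]
tcp_rot: [2.104, 0.228, -2.112]
ft_force: [-0.2, -1.2, 0.3]
width: 0.1
```

drive_tool(moves=[[[0.3,0,0,0,0,0],[0.6,0,0,0,0,0],[0.78,0,0,0,0,0],[0.78,0,0,0,0,0]]])

```text
time: 3.4
position: [480.4, -28.9, 55.5]
tcp_rot: [2.107, 0.228, -2.108]
ft_force: [-0.4, -0.2, 0.0]
width: -0.1
```

```bash
cat > g.py <<'E'
from h import *
A=np.array([534.7,-46.7]);a=np.radians(12.4);ex=np.array([np.cos(a),np.sin(a)]);ey=np.array([-ex[1],ex[0]])
def gs():
    s=observe();d=s["position"][:2]-A;print("t %.2f guide xy"%s["time"],(d@ex).round(1),(d@ey).round(1),"tip z",(s["position"][2]-17).round(1),"F",s["ft_force"].round(1))
    M=R.from_rotvec(s["tcp_rot"]).as_matrix();print("Fguide",(s["ft_force"][:2]@ex).round(1),(s["ft_force"][:2]@ey).round(1),"yaw",np.degrees(np.arctan2(M[1,2],M[0,2])).round(2),"down",M[:,0].round(3))
if __name__=="__main__":
    import sys
    gs()
    for n in sys.argv[2:]:
        im=snapshot(n)[:,:,::-1]
        if n=="scene": im=cv2.resize(im[150:260,180:320],None,fx=5,fy=5,interpolation=cv2.INTER_CUBIC)
        if n=="side": im=cv2.resize(im[150:240,180:310],None,fx=5,fy=5,interpolation=cv2.INTER_CUBIC)
        cv2.imwrite(f"pics/{n}_{sys.argv[1]}.png",im)
E
python3 g.py a wrist side
```

```text
t 3.40 guide xy -49.2 29.1 tip z 38.5 F [-0.4 -0.2  0. ]
Fguide -0.5 -0.1 yaw -167.62 down [-0.001 -0.    -1.   ]
```

View pics/wrist_a.png

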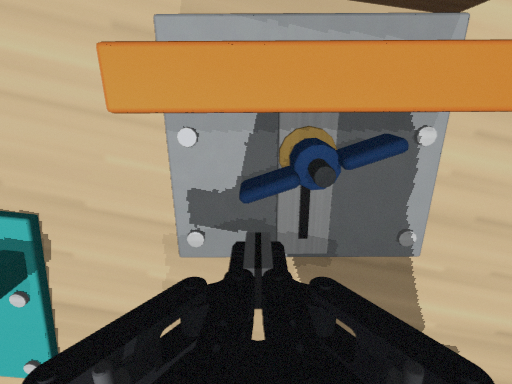

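View pics/side_a.png

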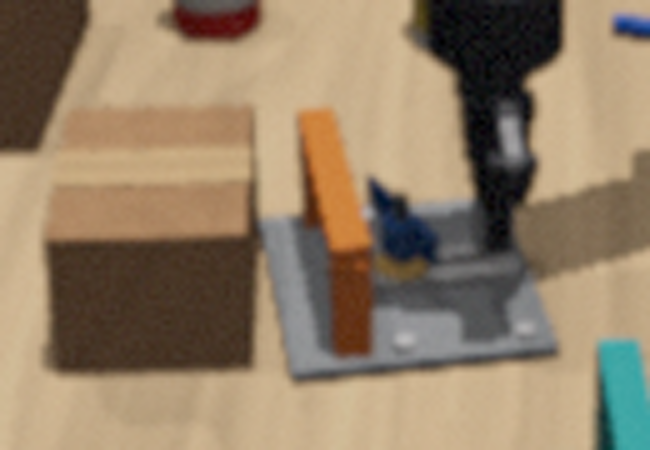

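The wrist view shows the shut fingertip at (258,235), with the wing's left tip at (242,192) ahead of it toward the rail and no contact. Stroke 1: straight toward the rail.

drive_tool(moves=[[[0,0.02,-0.1,0,0,0],[0,0.02,-0.2,0,0,0],[0,0.02,-0.28,0,0,0],[0,0.02,-0.35,0,0,0],[0,0.02,-0.42,0,0,0],[0,0.02,-0.48,0,0,0],[0,0.02,-0.54,0,0,0],[0,0.02,-0.6,0,0,0],[0,0.02,-0.6,0,0,0]]])

```text
time: 4.62
position: [540.5, -16.9, 55.5]
tcp_rot: [2.109, 0.23, -2.105]
ft_force: [0.4, 0.1, 0.2]
width: -0.1
```

```bash
python3 g.py b wrist
python3 - <<'E'
from h import *
c=camera_info("wrist")
E
```

```text
t 4.62 guide xy 12.1 27.9 tip z 38.5 F [0.4 0.1 0.2]
Fguide 0.4 0.0 yaw -167.55 down [ 0.002  0.001 -1.   ]
```

View pics/wrist_b.png

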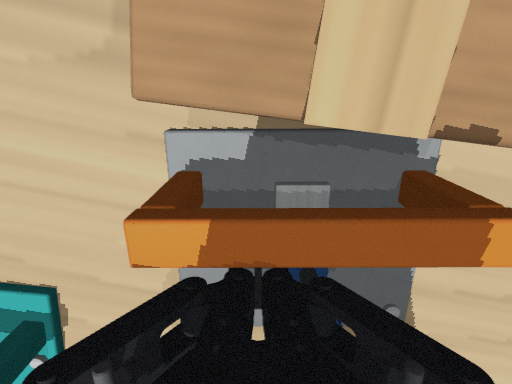

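The fingers now hide the nut from the wrist camera; the rail's near edge is at row 265. I'll back off and look.

drive_tool(moves=[[[0,0,0.3,0,0,0],[0,0,0.6,0,0,0],[0,0,0.74,0,0,0],[0,0,0.74,0,0,0]]])

```text
time: 5.18
position: [467.4, -33.6, 55.7]
tcp_rot: [2.108, 0.228, -2.106]
ft_force: [0.8, -0.9, 0.8]
width: 0.3
```

```bash
python3 g.py c wrist
```

```text
t 5.17 guide xy -62.9 27.2 tip z 38.7 F [ 0.8 -0.9  0.8]
Fguide 0.6 -1.0 yaw -167.61 down [ 0.001 -0.    -1.   ]
```

View pics/wrist_c.png

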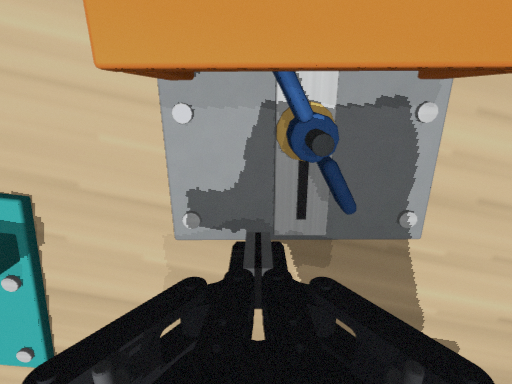

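The blue wings now run from (285,75) to (350,208), about 25°/205° in the guide's frame. Next the finger goes round to the other flank, behind the wing at 205°.

drive_tool(moves=[[[0,0.4,0,0,0,0],[0,0.8,0,0,0,0],[0,0.8,-0.2,0,0,0],[0,0.8,-0.44,0,0,0],[0,0.8,-0.44,0,0,0]]])

```text
time: 5.85
position: [530.2, -101.2, 55.5]
tcp_rot: [2.11, 0.231, -2.103]
ft_force: [0.1, -0.3, 0.1]
width: 0.2
```

```bash
python3 g.py d wrist
```

```text
t 5.85 guide xy -16.1 -52.3 tip z 38.5 F [ 0.1 -0.3  0.1]
Fguide 0.0 -0.3 yaw -167.51 down [ 0.003  0.001 -1.   ]
```

View pics/wrist_d.png

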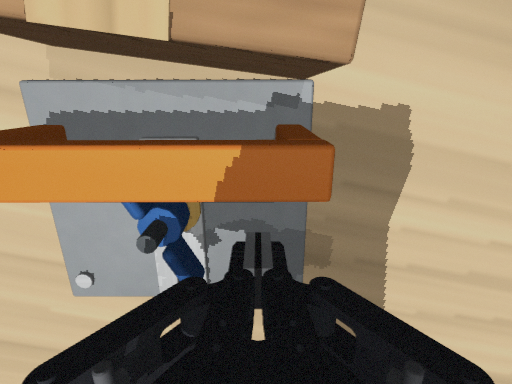

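The finger (tip at (258,240)) sits behind the free wing, whose tip shows at (190,270). Stroke 2, first part, checking the force.

drive_tool(moves=[[[0,-0.12,0,0,0,0],[0,-0.19,0,0,0,0],[0,-0.25,0,0,0,0],[0,-0.29,0.04,0,0,0],[0,-0.32,0.08,0,0,0],[0,-0.36,0.11,0,0,0]]])

```text
time: 6.65
position: [508.4, -69.3, 55.4]
tcp_rot: [2.107, 0.228, -2.107]
ft_force: [1.2, -1.9, -0.5]
width: -0.1
```

```bash
python3 g.py e scene
```

```text
t 6.65 guide xy -30.5 -16.5 tip z 38.4 F [ 1.2 -1.9 -0.5]
Fguide 0.8 -2.2 yaw -167.61 down [ 0. -0. -1.]
```

View pics/scene_e.png

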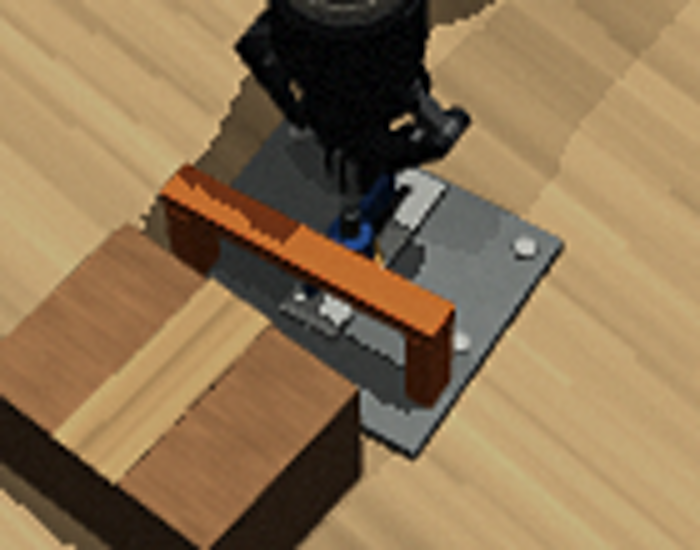

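The force is about 2 N, only nut friction, so the nut is turning and not at its stop. Continuing the arc.

drive_tool(moves=[[[0,-0.05,0.02,0,0,0],[0,-0.11,0.03,0,0,0],[0,-0.16,0.035,0,0,0],[0,-0.22,0.03,0,0,0],[0,-0.29,0.01,0,0,0],[0,-0.34,-0.02,0,0,0],[0,-0.39,-0.07,0,0,0],[0,-0.43,-0.12,0,0,0],[0,-0.45,-0.18,0,0,0],[0,-0.46,-0.24,0,0,0],[0,-0.46,-0.3,0,0,0],[0,-0.45,-0.36,0,0,0]]])

```text
time: 8.2
position: [534.0, -17.2, 55.0]
tcp_rot: [2.106, 0.23, -2.108]
ft_force: [-3.6, -0.4, -1.1]
width: 0.2
```

```bash
python3 g.py f
```

```text
t 8.20 guide xy 5.7 28.9 tip z 38.0 F [-3.6 -0.4 -1.1]
Fguide -3.6 0.4 yaw -167.58 down [-0.001  0.    -1.   ]
```

Now to x ≈ +12, then back off.

drive_tool(moves=[[[0,0.01,-0.03,0,0,0],[0,0.02,-0.05,0,0,0],[0,0.02,-0.05,0,0,0]]])

```text
time: 8.57
position: [539.8, -18.2, 55.3]
tcp_rot: [2.108, 0.23, -2.106]
ft_force: [-1.2, 0.4, -0.4]
width: -0.5
```

```bash
python3 g.py g
```

```text
t 8.57 guide xy 11.1 26.8 tip z 38.3 F [-1.2  0.4 -0.4]
Fguide -1.0 0.7 yaw -167.58 down [ 0.001  0.    -1.   ]
```

drive_tool(moves=[[[0,0,0.3,0,0,0],[0,0,0.6,0,0,0],[0,0,0.74,0,0,0],[0,0,0.74,0,0,0]]])

```text
time: 9.07
position: [467.7, -34.6, 55.7]
tcp_rot: [2.109, 0.228, -2.105]
ft_force: [1.3, -0.2, -0.2]
width: 0.0
```

```bash
python3 g.py h wrist
```

```text
t 9.07 guide xy -62.8 26.2 tip z 38.7 F [ 1.3 -0.2 -0.2]
Fguide 1.2 -0.5 yaw -167.6 down [ 0.002 -0.    -1.   ]
```

View pics/wrist_h.png

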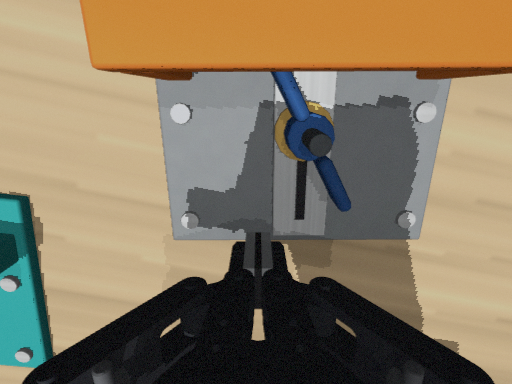

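The wings are again near 25°/205°, half a turn further on and visibly lower on the washer (the hub now sits closer over it). That's about where home should be, so I'll test by pushing the other wing and watching the force.

drive_tool(moves=[[[0,0.4,0,0,0,0],[0,0.8,0,0,0,0],[0,0.8,-0.2,0,0,0],[0,0.8,-0.4,0,0,0],[0,0.8,-0.4,0,0,0]]])

```text
time: 9.75
position: [526.1, -103.2, 55.5]
tcp_rot: [2.11, 0.231, -2.103]
ft_force: [-0.2, -0.4, -0.1]
width: -0.4
```

```bash
python3 g.py i
```

```text
t 9.75 guide xy -20.5 -53.3 tip z 38.5 F [-0.2 -0.4 -0.1]
Fguide -0.2 -0.3 yaw -167.52 down [ 0.003  0.    -1.   ]
```

drive_tool(moves=[[[0,-0.12,0,0,0,0],[0,-0.18,0,0,0,0],[0,-0.22,0,0,0,0],[0,-0.24,0,0,0,0],[0,-0.26,0,0,0,0],[0,-0.26,0,0,0,0]]])

```text
time: 10.5
position: [518.0, -82.8, 55.6]
tcp_rot: [2.107, 0.221, -2.106]
ft_force: [0.8, -10.4, -0.4]
width: 0.0
```

```bash
python3 g.py j
```

```text
t 10.50 guide xy -24.0 -31.7 tip z 38.6 F [  0.8 -10.4  -0.4]
Fguide -1.5 -10.4 yaw -167.74 down [ 0.001 -0.005 -1.   ]
```

The push is blocked at about 10 N steady (0.25 N m against 0.045 N m friction) with the wings where home should be. Backing off to verify from above.

drive_tool(moves=[[[0,0.3,0,0,0,0],[0,0.3,0.25,0,0,0],[0,0.3,0.5,0,0,0],[-0.4,0.3,0.5,0,0,0],[-1,0.3,0.5,0,0,0],[-1,0.3,0.5,0,0,0]]])

```text
time: 11.25
position: [478.2, -118.8, 159.6]
tcp_rot: [2.114, 0.225, -2.097]
ft_force: [0.5, 0.2, -0.2]
width: 0.0
```

drive_tool(moves=[[[-0.3,-0.3,-0.3,0,0,0],[-0.7,-0.6,-0.5,0,0,0],[-0.7,-0.6,-0.5,0,0,0],[-0.7,-0.6,-0.5,0,0,0]]])

```text
time: 11.75
position: [510.3, -49.6, 224.1]
tcp_rot: [2.104, 0.229, -2.109]
ft_force: [-1.1, -0.1, -0.8]
width: 0.4
```

```bash
python3 g.py k scene side; python3 meas.py w9
```

```text
t 11.75 guide xy -24.4 2.4 tip z 207.1 F [-1.1 -0.1 -0.8]
Fguide -1.1 0.1 yaw -167.59 down [-0.002 -0.001 -1.   ]
t 11.85 tcp [510.  -50.2 223.7]
rail px ((220.5, 104.5), (1.0, 95.0), 90.0)
rail corners [[565.7, 40.2], [584.0, -43.5], [583.2, -43.7], [564.9, 40.1]] ctr [574.5  -1.7]
blue n 457 rect ((260.7814025878906, 154.42764282226562), (59.05039596557617, 19.674240112304688), 75.57923126220703)
wing box [[555.0, -25.9], [563.9, -43.8], [508.3, -72.6], [498.4, -53.7]] [532.4 -48.6  58. ]
crop origin 161 82
```

View pics/w9c.png

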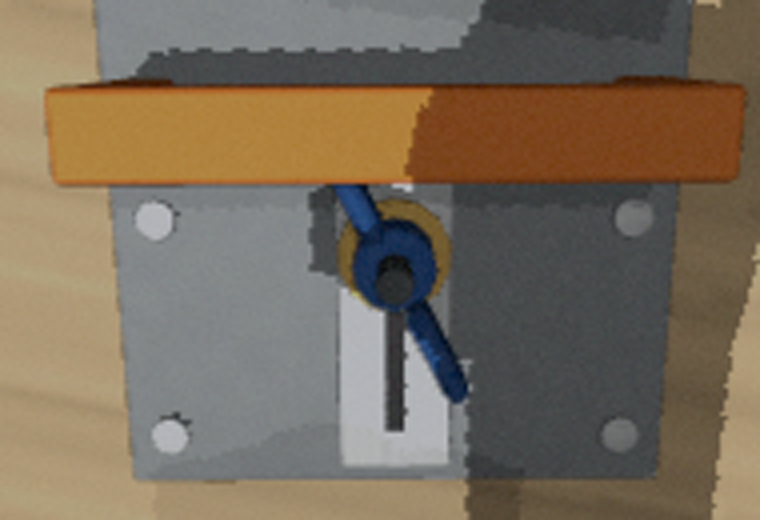

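View pics/side_k.png

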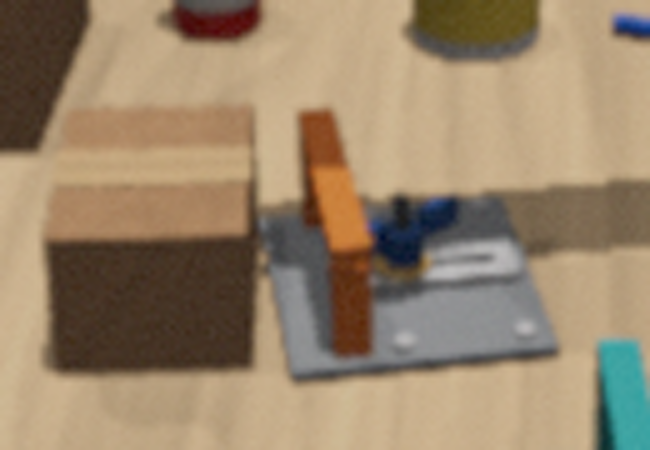

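The wings lie at 28° (crop line (345,188)→(458,398)), and 5.8 rad should give 27.7°. The hub is down on the washer with more of the stud showing, and the robot is clear. Last, a check of the bystanders before handing in.

```bash
python3 - <<'E'
from h import *
a=cv2.imread("pics/scene0.png");b=np.ascontiguousarray(snapshot("scene")[:,:,::-1])
for n,(x,y,w,h_) in dict(carton=(172,195,60,75),tub=(155,95,38,48),can=(352,288,48,54),bottle=(95,110,42,68),wrench=(386,245,60,55),marker=(195,90,48,25)).items():
    r=cv2.matchTemplate(b,a[y:y+h_,x:x+w],cv2.TM_CCOEFF_NORMED);_,m,_,l=cv2.minMaxLoc(r);print(n,l[0]-x,l[1]-y,round(m,3))
print(observe()["ft_force"]);job_done()
E
```

```text
carton 0 0 0.982
tub 0 0 0.999
can 0 0 0.999
bottle 0 0 0.999
wrench 0 0 0.997
marker -8 3 0.637
[-0.25977161  0.04373049  0.59802107]
the job is handed in; nothing more can be done
```

The blue wing nut is wound home. I pushed it clockwise with the shut fingertips in two strokes, one on each wing, and never took it between the fingers.

- **Stop test:** a third push was blocked at a steady 10 N or so, roughly 0.25 N m against the nut's 0.045 N m friction. That means the nut is at its hard stop.
- **Wing angle:** the last overhead view has the wings at about 28° in the guide's frame, where 5.8 rad should give 27.7°. The hub is down by the washer.
- **Robot:** it was handed in with the fingertips about 207 mm above the bench and the force reading close to zero. The job took about 12 s of the 51 s allowed.
- **Bystanders:** the carton, tub, can, bottle and wrench show no shift (0 px) between the first and last scene pictures.
- **Marker check failed:** the automatic match was poor (score 0.64, offset −8, 3 px), probably because the arm or its shadow covered the marker. Only its end shows in the two side close-ups, and it is in the same place in both, though both were taken after the arm had moved in. The arm passed well above it, so I believe it did not move.
- **Measurement disagreement:** the nut's y position differed by up to about 7 mm between the cameras. I used the wrist camera, because its fingertip projection agreed.

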